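# Seat a guide strip in a drill jig and hold it against fence and rest plate

### The job

Load the yellow guide strip into the drill jig for drilling: lay it on the rest plate at the open end, bevel towards you, and slide it along the fence under the bush plate until its nose is up against the stop block. Then press it into the corner with one firm diagonal push, down and back, so that it bears flush along the fence (both spring plungers pressed in) and flat on the rest plate at once, its nose still at the stop, and finish while still pushing and holding it there. Leave everything else on the bench where it is.

Things in the scene. Friction and masses are not known exactly. Their poses are not given: they have to be found in the camera images.
- strip: Guide strip: straw-yellow bar of oil-filled nylon, slippery on steel (friction about 0.25), 30 wide (its x) x 160 long (y) x 32 high (z) mm, about 0.18 kg, loose at the left, bottom down. Origin: centre of the underside. An 8 mm 45-degree bevel runs along its top -x edge, so the -x face is upright only up to 24 mm; the +x face up to 32. Nose: end at y = -80. Tail: y = +80. Two small dark holes in the top.
- strip_nose (a point): Point on the strip: bottom corner of the nose on the unbevelled side (strip 15, -80, 0 mm).
- strip_tail (a point): Point on the strip: bottom corner of the tail on the unbevelled side (strip 15, +80, 0 mm).
- strip_bevel (a point): Point on the strip: middle of the bevelled face, half way along (strip -11, 0, 28 mm). The face looks to strip -x and +z at 45 degrees.
- jig: Drill jig, fixed; placed and turned anew each time. Aluminium base 120 (x) x 270 (y) x 12 mm. Origin: centre of its underside on the bench; +x away from the robot to the fence, +y along the fence to the open end (left), z up. Offsets called 'jig' are in this frame, mm. The strip goes in with its axes parallel to the jig's (nose to -y, bevel to -x); seated, its origin is at jig (5, -15, 15).
- rest: Ground steel rest plate on the base, on which the strip lies: jig x -20..20, y -95..130, top at z 15 mm. Origin and axes: the jig's.
- fence: Steel fence: its face is the plane jig x = 20, looking to -x; 22 mm thick. In the open part (y -60..130) it is low, top at z 25, 10 above the rest plate: fingers astride the strip clear it if their tips stay over 10 mm above the strip's underside; a level push high on the strip tips it over the fence. From y -95 to -60 it rises to z 51 under the bush plate. Origin: the jig's.
- stop: Steel stop block at the right end: its face is the plane jig y = -95, looking to +y; x -38..42, top at z 51 mm. Origin and axes: the jig's.
- bush_plate: Aluminium plate with a dark round drill bush, over jig x -38..42, y -125..-60 mm: underside z 51 (36 above the rest plate), top 61, bush to 66. Its front pillar fills x -38..-20, y -95..-60 below it. Fence, pillar, stop and plate so make a tunnel for the strip's nose: 40 wide (x -20..20), 36 high, 35 deep, open only at y -60. Origin: the jig's.
- jig_corner (a point): Point where fence face, stop face and rest plate meet: jig (20, -95, 15) mm. Axes as the jig's.
- jig_mouth (a point): Middle of the tunnel's mouth at rest plate level: jig (0, -60, 15) mm. Axes as the jig's.
- plunger_1 (a joint): Spring plunger (brass dome, 8 mm dia) in the fence inside the tunnel, at jig y -75, z 20. Value 0: its tip stands 4 mm proud of the fence face; 0.004: pressed flush. Pushes back with 1.5 N at first, 2.5 N when flush.
- plunger_2 (a joint): A like plunger in the open part of the fence, at jig y +45, z 20. Left alone, the two push the strip off the fence; a push of some 12 to 15 N back and as much down, near the strip's mid-length, seats it firmly.
- caliper: grey slide caliper, 73 x 212 x 12, lying flat near the front right edge (mm). A bystander, loose. Origin: centre of its underside.
- hex_key: black hex key, 31 x 76 x 5, lying near the front edge (mm). A bystander, loose. Origin: centre of its underside.
- hinged_case: dark flat case with a clear lid, 72 x 110 x 25, behind the jig (mm). A bystander, loose. Origin: centre of its underside.
- oil_bottle: white dropper bottle with a red nozzle, 32 dia x 124 tall, standing at the back left (mm). A bystander, loose. Origin: centre of its underside.
- flux_tin: round tin with a yellow lid, 58 dia x 27, at the back left (mm). A bystander, loose. Origin: centre of its underside.
- pliers: side cutters with red handles, 60 x 139 x 14, at the left (mm). A bystander, loose. Origin: centre of its underside.
- screwdriver_red: red-handled screwdriver, 25 x 183 x 25, at the back left (mm). A bystander, loose. Origin: centre of its underside.
- marker: marker pen with a black cap, 17 x 126 x 16, at the back (mm). A bystander, loose. Origin: centre of its underside.
Mind the look-alikes: they are no part of the job. Of the things that look like the strip, the larger one is meant.

How it is judged:
By the outcome, as a careful person would: the job done as asked, in the order asked, and still so for the second after the job is handed in, while the arm keeps its last pose, push and grip.
It also fails if it takes over 51 s, if anything falls off the work surface, if the arm or the gripper's body presses on something with over 40 N, if the wrist force passes 120 N, or if a joint passes its speed limit or range.

### The arm

A 7-joint arm with a two-finger parallel gripper is mounted at the origin on a cart in front of the work surface, level with it; the furniture and walls round the work are solid. World frame = base frame: x ahead of the robot, y to its left, z up, the work surface at z = 0. Lengths are in mm, angles in rad, forces in N, time in s.
With the tool pointing down it reaches from about 425 to 1025 mm from the base axis. Payload 3.6 kg.
Tool frame: the origin (TCP) lies at the very end of the fingers, on their centre line; the grasp point (between the pads) lies 19 mm behind it; x points along the fingers, z is the direction in which the jaws open and shut, and the axes are right-handed (so a half turn about x gives the same grasp; the last joint's range is limited). The gripper opens to 85 mm and grips with 20 to 120 N. Pads are 22 mm wide; open, the fingers measure 114 mm over their backs; the gripper's body (76 mm by 85 mm) begins 54 mm behind the grasp point. The pads swing forward as they close: fully open they stand 13 mm farther back than shut.
Start: joints at [1.254, 0.591, 0.048, 1.609, -0.033, 0.943, -0.034], TCP at [160.197, -707.083, 192.302] pointing down, gripper open.
Joint ranges: [-2.69, 2.69], [-0.47, 2.24], [-1.27, 1.36], [0.19, 2.51], [-1.53, 4.68], [0.08, 2.07], [-3.09, 3.09]. Speed limits (rad/s): [2.57, 2.57, 3.14, 3.14, 3.14, 3.14, 3.14].

### API

Orientations are given as a unit quaternion [x, y, z, w].
In Python, from cell import r, cams, order gives the robot as it stands.
- The arm moves only by the tool apply_moves, never from a script. Its argument "series" is a list of rows, each an object with "slide": the shift along the tool's x, y, z in m, a list of three; "yaw": the turn about the tool's x in degrees. A call has 1 to 8 rows; each row is the pose to reach, as a shift and turn from the pose commanded when the call began, along the tool's axes at that moment; what a row does not reach only later rows make up. A row lasts 1/10 s, in which the tool goes at most 50 mm and 8.59 degrees, less where a joint would pass 70% of its speed; a pose out of reach is approached as far as the arm can. A call with a gripper value outside its range is refused whole. "jaw" is the finger opening in m, from 0 to 0.0854, set as the call begins (left out, the last holds). The fingers move at their own pace and stop on an object; "squeeze" is the grip in N (left out, the last holds). Time passes only in rows, so rows that repeat a pose let the fingers close. It gives the time, the measured TCP pose, the force and the opening at its end, in the units of the state.
- r.get_state(): the state, without advancing time (a new reading comes with each control period).
- cams.get_image(name): name is "side" or "top"; returns a dict with "color" (384x512x3 uint8, blue, green, red), "vfov" (degrees; the focal length in pixels is half the picture's height over the tangent of half this angle, whatever the lens; pixels are square), "cx", "cy" (the principal point, pixels), "camera_from_world" (4x4, takes a point from world to camera coordinates). Camera axes: x right, y down, z forward; pixel columns grow to the right and rows downward; lengths in mm; the calibration is good to about 2 mm. A picture is of the moment at which its call begins. There is no depth.
- order.close_job(): hands the job in, once; it reports no verdict.
The state is a dict: "time_s": time; "joint_pos": joint angles; "dq": joint speeds; "effort": joint torques, N m; "tool_pos": TCP position; "eef_rot": TCP orientation; "ft_force": force on the tool from outside, world axes, zero at the start; "ft_torque": the same for the moment, N m; "opening": finger opening in mm.
Only numpy, scipy, OpenCV 4.12 (cv2) and the standard library are available. Lean on these libraries where they do the work, as an engineer would, in place of code of your own. Each camera call takes 0.05 s, during which the arm holds its last target. There are 200 camera calls.

## Working session

There is one attempt and no reset: what is moved stays moved. The work goes in short steps, Python scripts to look and compute and a tool call to move; the robot and the scene stay as the last step left them, time stands still between calls to the robot, and variables do not carry over. Pictures are saved under pics/ and viewed, about 8 in all and at most 12, crops included, and the job is handed in when it is done.

Besides the shell and the picture viewer there is one more tool, called after "Request:" in YAML: its name, and indented under it one key for each argument. apply_moves: Moves the arm, as the interface text tells. Its arguments: {"type":"object","properties":{"series":{"type":"array","items":{"type":"object","properties":{"slide":{"type":"array","items":{"type":"number"}},"yaw":{"type":"number"}}}},"jaw":{"type":"number"},"squeeze":{"type":"number"}},"required":["series"]}

```bash
mkdir -p pics
cat > h.py <<'E'
import numpy as np, cv2
from cell import r,cams,order
from scipy.spatial.transform import Rotation as R
def grab(n):
    d=cams.get_image(n); h=d["color"].shape[0]
    d["f"]=h/2/np.tan(np.radians(d["vfov"])/2); return d
def ray(d,u,v,z):
    T=np.array(d["camera_from_world"]); c=-T[:3,:3].T@T[:3,3]
    w=T[:3,:3].T@np.array([(u-d["cx"])/d["f"],(v-d["cy"])/d["f"],1])
    return (c+w*(z-c[2])/w[2])
def proj(d,P):
    T=np.array(d["camera_from_world"]); p=T[:3,:3]@np.array(P,float)+T[:3,3]
    return p[:2]/p[2]*d["f"]+[d["cx"],d["cy"]]
E
python3 - <<'E'
from h import *
for n in("top","side"):
    d=grab(n); cv2.imwrite(f"pics/{n}0.png",cv2.resize(d["color"],(768,576),interpolation=cv2.INTER_CUBIC))
    T=np.array(d["camera_from_world"]); print(n,d["f"],d["cx"],d["cy"],-T[:3,:3].T@T[:3,3],T[:3,:3].round(3).tolist(), [k for k in d])
s=r.get_state();print(s)
print(R.from_quat(s["eef_rot"]).as_matrix().round(3))
E
```

```text
top 410.4322479466256 258.86430468399107 192.89719981176285 [ 351.03618981  119.12754307 1358.5996781 ] [[-0.021, -1.0, 0.007], [-0.985, 0.02, -0.173], [0.173, -0.01, -0.985]] ['color', 'vfov', 'cx', 'cy', 'camera_from_world', 'f']
side 409.95722407920346 261.4379272460547 188.5627238544599 [ 482.90956603 1538.90042599  615.96353139] [[-0.999, -0.039, -0.028], [0.012, 0.365, -0.931], [0.046, -0.93, -0.364]] ['color', 'vfov', 'cx', 'cy', 'camera_from_world', 'f']
{'time_s': 0.1, 'joint_pos': array([ 1.25451994,  0.59201439,  0.0483135 ,  1.6096975 , -0.03330309,
        0.94270831, -0.03367181]), 'dq': array([-0.00180489, -0.00269765, -0.00062233, -0.00251181,  0.00071757,
       -0.00039879,  0.00040956]), 'effort': array([ 4.35664260e-03, -5.50002193e+01,  1.55305222e+00, -1.98827451e+01,
        9.68822365e-03,  3.74650204e-03,  7.53162652e-06]), 'tool_pos': array([ 159.99769095, -706.27681981,  191.2636373 ]), 'eef_rot': array([ 0.44170846,  0.55308522, -0.44088117,  0.55191862]), 'ft_force': array([-0.76072143, -0.16782105, -0.42379332]), 'ft_torque': array([0.00575445, 0.04507092, 0.02453598]), 'opening': 85.53348331909817}
[[-0.001  0.975  0.221]
 [ 0.002  0.221 -0.975]
 [-1.    -0.    -0.002]]
```

View pics/top0.png

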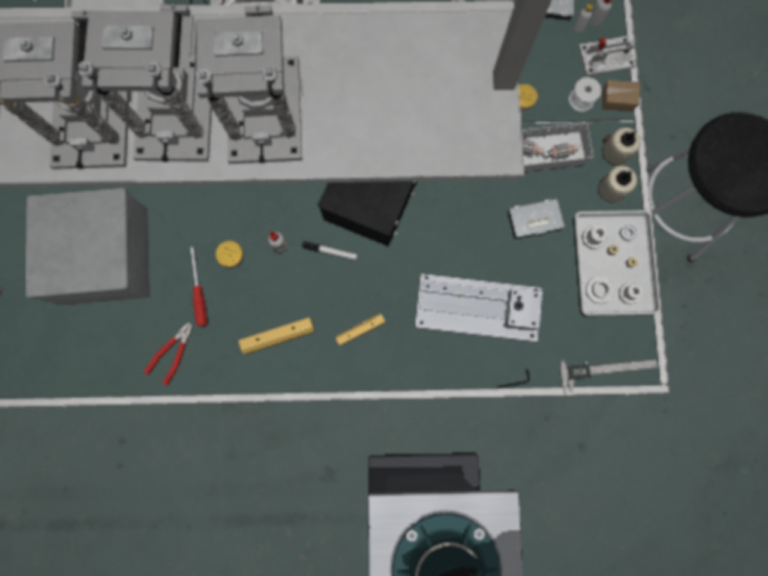

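View pics/side0.png

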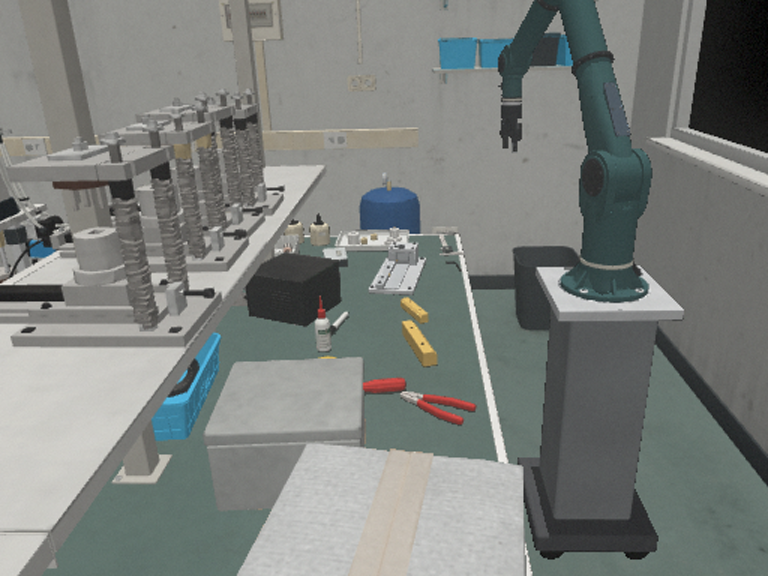

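Run:
```python
from h import *
a=np.zeros((600,800,3),np.uint8)
t=np.mean([grab("top")["color"].astype(float) for _ in range(6)],0).astype(np.uint8)
s=np.mean([grab("side")["color"].astype(float) for _ in range(6)],0).astype(np.uint8)
cv2.imwrite("pics/tavg.png",t);cv2.imwrite("pics/savg.png",s)
def put(im,u0,u1,v0,v1,k,X,Y):
    c=cv2.resize(im[v0:v1,u0:u1],None,fx=k,fy=k,interpolation=cv2.INTER_CUBIC);a[Y:Y+c.shape[0],X:X+c.shape[1]]=c
put(t,270,370,178,230,5,0,0)        # jig 500x260
put(t,155,215,205,240,5,500,0)      # strip 300x175
put(s,240,290,158,200,8,0,270)      # jig side 400x336
put(s,260,300,195,247,6,500,270)
cv2.imwrite("pics/crop1.png",a)
for n,im in(("top",t),("side",s)):
    hsv=cv2.cvtColor(im,cv2.COLOR_BGR2HSV); m=cv2.inRange(hsv,(15,90,80),(35,255,255))
    for c in cv2.findContours(m,0,1)[0]:
        if cv2.contourArea(c)>60: print(n,cv2.contourArea(c),cv2.minAreaRect(c),cv2.boundingRect(c))
```

```text
Traceback (most recent call last):
ValueError: could not broadcast input array from shape (336,400,3) into shape (330,400,3)
```

Run:
```python
from h import *
a=np.zeros((600,800,3),np.uint8)
t=cv2.imread("pics/tavg.png");s=cv2.imread("pics/savg.png")
def put(im,u0,u1,v0,v1,k,X,Y):
    c=cv2.resize(im[v0:v1,u0:u1],None,fx=k,fy=k,interpolation=cv2.INTER_CUBIC);a[Y:Y+c.shape[0],X:X+c.shape[1]]=c
put(t,270,370,178,230,5,0,0)
put(t,155,215,205,240,5,500,0)
put(s,240,290,158,199,8,0,265)
put(s,260,300,195,247,6,500,265)
cv2.imwrite("pics/crop1.png",a)
for n,im in(("top",t),("side",s)):
    hsv=cv2.cvtColor(im,cv2.COLOR_BGR2HSV); m=cv2.inRange(hsv,(15,90,80),(35,255,255))
    for c in cv2.findContours(m,0,1)[0]:
        if cv2.contourArea(c)>60: print(n,cv2.contourArea(c),cv2.minAreaRect(c),cv2.boundingRect(c))
```

```text
top 466.0 ((183.86805725097656, 223.59095764160156), (10.315293312072754, 50.594058990478516), 72.12130737304688) (159, 212, 50, 24)
top 193.5 ((239.50003051757812, 219.50001525878906), (6.708203315734863, 34.435447692871094), 63.43495178222656) (224, 210, 32, 20)
top 231.0 ((152.5, 168.5), (17.0, 17.0), 90.0) (144, 160, 18, 18)
top 141.0 ((352.1219482421875, 63.59756088256836), (16.233436584472656, 11.816173553466797), 83.6598129272461) (346, 56, 13, 17)
side 319.5 ((278.6538391113281, 228.2307891845703), (35.50081253051758, 11.371355056762695), 56.30992889404297) (268, 214, 23, 30)
side 137.0 ((275.9508056640625, 206.45899963378906), (22.022342681884766, 7.938286781311035), 39.80556869506836) (267, 198, 18, 18)
```

View pics/crop1.png

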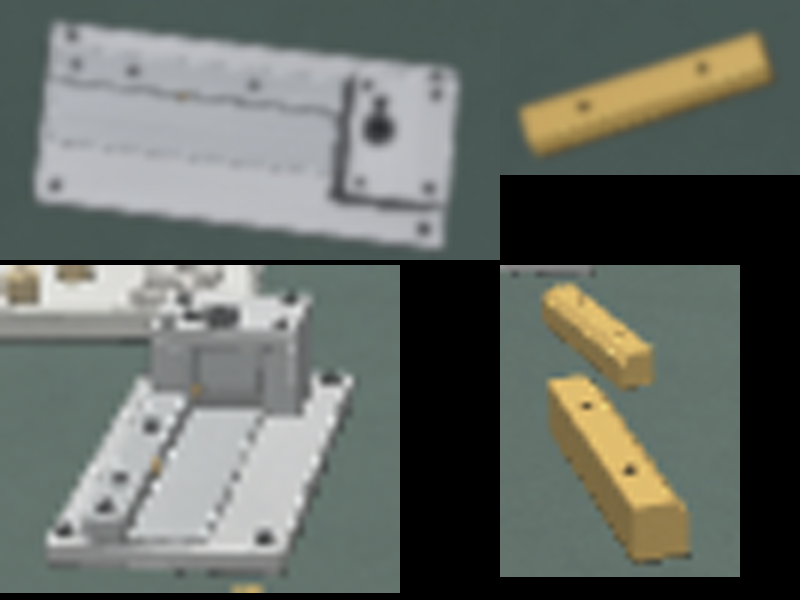

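```bash
cat > meas.py <<'E'
from h import *
def edges(im,box,kind,k=4):
    u0,u1,v0,v1=box
    c=cv2.resize(im[v0:v1,u0:u1],None,fx=k,fy=k,interpolation=cv2.INTER_CUBIC).astype(int)
    rb=(c[:,:,2]-c[:,:,0]) if kind=="y" else c[:,:,2]  # red separates both from the green bench
    rb=c[:,:,2] if kind=="j" else rb
    m=(rb>(np.percentile(rb,2)+np.percentile(rb,98))/2).astype(np.uint8)
    C=max(cv2.findContours(m,0,cv2.CHAIN_APPROX_NONE)[0],key=cv2.contourArea)[:,0]
    P=(C+.5)/k-.5+[u0,v0]
    b=cv2.boxPoints(cv2.minAreaRect(P.astype(np.float32)))
    out=[]
    for i in range(4):
        A,B=b[i],b[(i+1)%4]; L=np.linalg.norm(B-A); t=(B-A)/L; n=np.array([-t[1],t[0]])
        s=(P-A)@t; q=(P-A)@n
        o=P[(s>.15*L)&(s<.85*L)&(abs(q)<3)]
        vx,vy,x,y=cv2.fitLine(o.astype(np.float32),cv2.DIST_HUBER,0,.01,.01).ravel()
        rms=np.std((o-[x,y])@[-vy,vx]); out.append(((x,y),(vx,vy),L,rms))
    return out
E
python3 - <<'E'
from meas import *
d=grab("top");t=cv2.imread("pics/tavg.png")
for kind,box,zs in(("j",(270,370,175,232),(0,12)),("y",(150,218,205,243),(0,24,32))):
    for (p,v,L,rms) in edges(t,box,kind):
        p,v=np.array(p),np.array(v); print(kind,p.round(2),"L",round(L,1),"rms",round(rms,2))
        for z in zs:
            A,B=ray(d,*(p-v*L*.3),z),ray(d,*(p+v*L*.3),z); w=B-A
            print("   z",z,"mid",((A+B)/2).round(1)[:2],"dir",np.degrees(np.arctan2(w[1],w[0])).round(2)%180)
E
```

```text
j [278.42 199.75] L 36.2 rms 0.14
   z 0 mid [565.5  39.9] dir 171.58
   z 12 mid [563.6  40.6] dir 171.58
j [321.12 186.92] L 82.6 rms 0.13
   z 0 mid [ 606.3 -105.4] dir 81.89
   z 12 mid [ 604.  -103.4] dir 81.89
j [359.88 205.48] L 36.2 rms 0.67
   z 0 mid [ 540.6 -232.3] dir 170.35
   z 12 mid [ 538.9 -229.2] dir 170.35
j [316.88 222.23] L 82.6 rms 0.13
   z 0 mid [487.2 -85.6] dir 82.03
   z 12 mid [486.  -83.8] dir 82.03
y [182.12 218.74] L 50.6 rms 0.08
   z 0 mid [508.  361.4] dir 106.99
   z 24 mid [505.2 357.2] dir 106.99
   z 32 mid [504.3 355.7] dir 106.99
y [207.82 216.32] L 10.3 rms 0.09
   z 0 mid [514.3 276.3] dir 15.639999999999986
   z 24 mid [511.4 273.5] dir 15.639999999999986
   z 32 mid [510.5 272.6] dir 15.639999999999986
y [185.25 228.16] L 50.6 rms 0.08
   z 0 mid [476.5 350.8] dir 106.96
   z 24 mid [474.3 346.7] dir 106.96
   z 32 mid [473.5 345.3] dir 106.96
y [159.58 230.42] L 10.3 rms 0.16
   z 0 mid [470.7 435.5] dir 19.330000000000013
   z 24 mid [468.6 429.9] dir 19.330000000000013
   z 32 mid [467.9 428. ] dir 19.330000000000013
```

```bash
cat >> h.py <<'E'
def fr(x,y,yaw):
    c,s=np.cos(np.radians(yaw)),np.sin(np.radians(yaw)); return lambda p:np.array([x+c*p[0]-s*p[1],y+s*p[0]+c*p[1],p[2]])
JY=-8.05; jig=fr(545.4,-93.5,JY)
def st(): 
    s=r.get_state(); M=R.from_quat(s["eef_rot"]).as_matrix(); return s,M
def go(*wps):
    """wps: (xyz, jaw-axis angle deg); slides all in the present tool axes"""
    s,M=st(); a=np.degrees(np.arctan2(M[1,2],M[0,2]))
    print("t",s["time_s"],"tcp",s["tool_pos"].round(1),"ang",a.round(2),"F",s["ft_force"].round(1),"open",round(s["opening"],1))
    for p,g in wps: print("slide",(M.T@(np.array(p)-s["tool_pos"])/1000).round(4),"yaw",-round((g-a+180)%360-180,2))
E
python3 - <<'E'
from h import *
go(((600,-300,195),-30),((490.8,352.1,150),16.97))
E
```

```text
t 0.75 tcp [ 160.2 -707.1  192.3] ang -77.23 F [0.2 0.1 0. ] open 85.4
slide [-0.0027  0.5189 -0.2998] yaw -47.23
slide [ 0.0423  0.5565 -0.9599] yaw -94.2
```

Request:
apply_moves:
  series:
    - {"slide": [0, 0.519, -0.3], "yaw": -47}
    - {"slide": [0, 0.519, -0.3], "yaw": -47}
    - {"slide": [0, 0.519, -0.3], "yaw": -47}
    - {"slide": [0, 0.519, -0.3], "yaw": -47}
    - {"slide": [0, 0.519, -0.3], "yaw": -47}
    - {"slide": [0, 0.519, -0.3], "yaw": -47}
    - {"slide": [0, 0.519, -0.3], "yaw": -47}
    - {"slide": [0, 0.519, -0.3], "yaw": -47}
  jaw: 0.085

```text
time_s: 1.55
tool_pos: [454.9, -434.1, 192.6]
eef_rot: [0.184, 0.682, -0.185, 0.683]
ft_force: [0.2, -0.7, 0.1]
opening: 85.2
```

Run:
```python
from h import *
go(((600,-300,195),-30),((490.8,352.1,150),16.97))
```

```text
t 1.55 tcp [ 454.9 -434.1  192.6] ang -30.26 F [ 0.2 -0.7  0.1] open 85.2
slide [-0.0024  0.189   0.0577] yaw -0.26
slide [ 0.0422  0.6972 -0.3653] yaw -47.23
```

Request:
apply_moves:
  series:
    - {"slide": [0, 0.697, -0.365], "yaw": -47}
    - {"slide": [0, 0.697, -0.365], "yaw": -47}
    - {"slide": [0, 0.697, -0.365], "yaw": -47}
    - {"slide": [0, 0.697, -0.365], "yaw": -47}
    - {"slide": [0, 0.697, -0.365], "yaw": -47}
    - {"slide": [0, 0.697, -0.365], "yaw": -47}
    - {"slide": [0, 0.697, -0.365], "yaw": -47}
    - {"slide": [0, 0.697, -0.365], "yaw": -47}

```text
time_s: 2.35
tool_pos: [471.9, -34.1, 192.7]
eef_rot: [-0.103, 0.699, 0.103, 0.7]
ft_force: [0.9, -0.6, 0.0]
opening: 84.9
```

Run:
```python
from h import *
go(((490.8,352.1,140),16.97))
```

```text
t 2.35 tcp [471.9 -34.1 192.7] ang 16.72 F [ 0.9 -0.6  0. ] open 84.9
slide [0.0526 0.3645 0.1292] yaw -0.25
```

Request:
apply_moves:
  series:
    - {"slide": [0.052, 0.3645, 0.129], "yaw": -0.2}
    - {"slide": [0.052, 0.3645, 0.129], "yaw": -0.2}
    - {"slide": [0.052, 0.3645, 0.129], "yaw": -0.2}
    - {"slide": [0.052, 0.3645, 0.129], "yaw": -0.2}
    - {"slide": [0.052, 0.3645, 0.129], "yaw": -0.2}
    - {"slide": [0.052, 0.3645, 0.129], "yaw": -0.2}
    - {"slide": [0.052, 0.3645, 0.129], "yaw": -0.2}
    - {"slide": [0.052, 0.3645, 0.129], "yaw": -0.2}

```text
time_s: 3.15
tool_pos: [490.0, 354.1, 140.3]
eef_rot: [-0.104, 0.699, 0.105, 0.7]
ft_force: [0.4, -0.9, 0.6]
opening: 85.2
```

Request:
apply_moves:
  series:
    - {"slide": [0, 0, 0], "yaw": 0}
    - {"slide": [0, 0, 0], "yaw": 0}

```text
time_s: 3.35
tool_pos: [489.8, 351.5, 140.1]
eef_rot: [-0.105, 0.699, 0.105, 0.699]
ft_force: [-0.8, -0.7, 0.3]
opening: 85.1
```

Run:
```python
from h import *
go(((490.8,352.1,60),16.97),((490.8,352.1,14),16.97))
d=grab("side"); c=d["color"]; p=proj(d,[490,352,40]); u,v=p.astype(int)
cv2.imwrite("pics/g1.png",cv2.resize(c[v-70:v+40,u-60:u+60],None,fx=5,fy=5,interpolation=cv2.INTER_CUBIC))
```

```text
t 3.35 tcp [489.8 351.5 140.1] ang 17.09 F [-0.8 -0.7  0.3] open 85.1
slide [0.0801 0.0002 0.0012] yaw 0.12
slide [0.1261 0.0002 0.0012] yaw 0.12
```

View pics/g1.png

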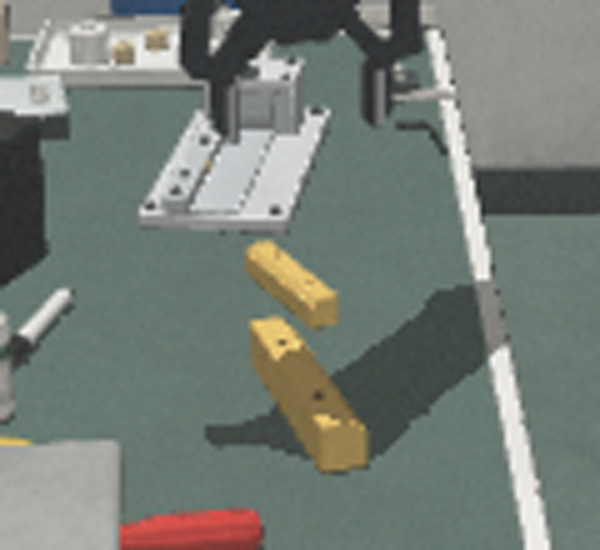

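Request:
apply_moves:
  series:
    - {"slide": [0.05, 0, 0.0012], "yaw": 0.1}
    - {"slide": [0.1, 0, 0.0012], "yaw": 0.1}
    - {"slide": [0.12, 0, 0.0012], "yaw": 0.1}
    - {"slide": [0.128, 0, 0.0012], "yaw": 0.1}
    - {"slide": [0.128, 0, 0.0012], "yaw": 0.1}
    - {"slide": [0.128, 0, 0.0012], "yaw": 0.1}

```text
time_s: 4.0
tool_pos: [492.5, 350.8, 13.7]
eef_rot: [-0.103, 0.699, 0.104, 0.7]
ft_force: [1.0, 0.8, -0.5]
opening: 85.2
```

Request:
apply_moves:
  series:
    - {"slide": [0, 0, 0]}
    - {"slide": [0, 0, 0]}
    - {"slide": [0, 0, 0]}
    - {"slide": [0, 0, 0]}
    - {"slide": [0, 0, 0]}
    - {"slide": [0, 0, 0]}
    - {"slide": [0, 0, 0]}
    - {"slide": [0, 0, 0]}
  jaw: 0.02
  squeeze: 40

```text
invalid input
```

Run:
```python
from h import *
go()
d=grab("side"); c=d["color"]; p=proj(d,[490,352,40]); u,v=p.astype(int)
a=cv2.resize(c[v-35:v+25,u-35:u+35],None,fx=7,fy=7,interpolation=cv2.INTER_CUBIC)
cv2.imwrite("pics/g2.png",a)
```

```text
t 4.0 tcp [492.5 350.8  13.7] ang 16.8 F [ 1.   0.8 -0.5] open 85.2
```

View pics/g2.png

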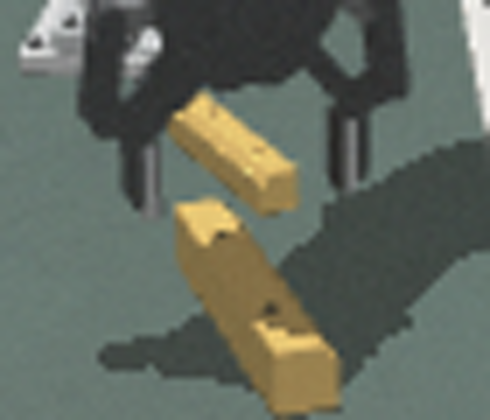

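Run:
```python
from h import *
go()
d=grab("side"); c=d["color"]
S=fr(490.8,352.1,16.97)
p=proj(d,[490,352,40]); o=p.astype(int)-[35,35]
a=cv2.resize(c[o[1]:o[1]+60,o[0]:o[0]+70],None,fx=7,fy=7,interpolation=cv2.INTER_CUBIC)
for q,col in[((15,-80,32),(0,0,255)),((15,80,32),(0,0,255)),((15,80,0),(0,0,255)),((-15,80,0),(0,0,255)),((0,0,14),(255,0,0)),((42,0,27),(255,0,0)),((-42,0,27),(255,0,0))]:
    x=((proj(d,S(q))-o)*7+3.5).astype(int); cv2.circle(a,tuple(map(int,x)),3,col,-1)
t=grab("top"); o=proj(t,[490,352,0]).astype(int)-[50,35]
b=cv2.resize(t["color"][o[1]:o[1]+70,o[0]:o[0]+70],None,fx=6,fy=6)
x=np.zeros((420,910,3),np.uint8);x[:,:490]=a;x[:,490:]=b; cv2.imwrite("pics/g3.png",x[:,:800])
```

```text
t 4.05 tcp [492.7 351.2  14. ] ang 16.81 F [-0.4  0.1  0.1] open 85.0
```

View pics/g3.png

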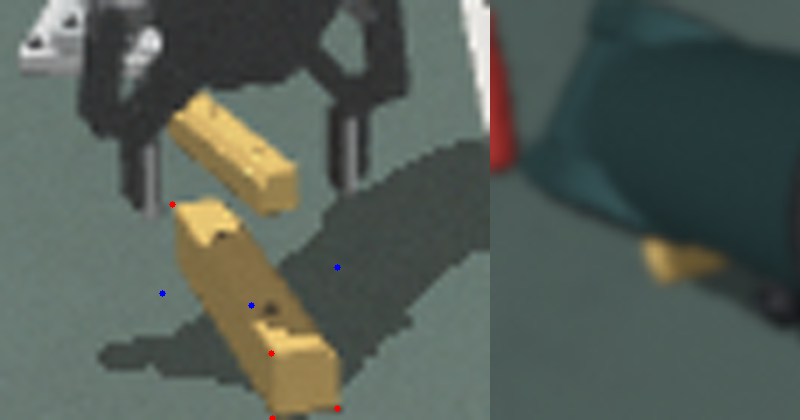

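Run:
```python
from h import *
d=grab("side")
print("start tcp", proj(d,[160.2,-707,192.3]), "seen ~",(340,98.7), "z+13,+50:",proj(d,[160.2,-707,205]),proj(d,[160.2,-707,242]))
print("base",proj(d,[0,0,0]),"seen ~",(403,190))
print("above strip 140:",proj(d,[489.8,351.5,153])-proj(d,[490,352,40]).astype(int))
print([proj(d,jig(q)).round(1) for q in((-60,135,12),(60,135,12),(60,-135,12),(-60,-135,12),(20,-60,61))])
```

```text
start tcp [338.86314549 109.78697331] seen ~ (340, 98.7) z+13,+50: [338.95860214 107.44374098] [339.2389784  100.56117481]
base [401.72889714 190.23343731] seen ~ (403, 190)
above strip 140: [  0.1478772  -32.01595233]
[array([274.8, 193.5]), array([244.9, 192.2]), array([257.6, 170.3]), array([283.7, 171.2]), array([263.1, 165.5])]
```

Request:
apply_moves:
  series:
    - {"slide": [0, 0, 0], "yaw": 0}
    - {"slide": [0, 0, 0], "yaw": 0}
    - {"slide": [0, 0, 0], "yaw": 0}
    - {"slide": [0, 0, 0], "yaw": 0}
    - {"slide": [0, 0, 0], "yaw": 0}
    - {"slide": [0, 0, 0], "yaw": 0}
    - {"slide": [0, 0, 0], "yaw": 0}
    - {"slide": [0, 0, 0], "yaw": 0}
  jaw: 0.026
  squeeze: 30

```text
time_s: 5.0
tool_pos: [491.3, 350.8, 12.2]
eef_rot: [-0.104, 0.699, 0.104, 0.699]
ft_force: [-0.0, -0.4, 0.2]
opening: 25.9
```

Run:
```python
from h import *
go()
d=grab("side"); c=d["color"]
S=fr(490.8,352.1,16.97)
p=proj(d,[490,352,40]); o=p.astype(int)-[35,40]
a=cv2.resize(c[o[1]:o[1]+65,o[0]:o[0]+70],None,fx=9,fy=9,interpolation=cv2.INTER_CUBIC)
for q,col in[((15,0,14),(255,0,0)),((-15,0,14),(255,0,0))]:
    x=((proj(d,S(q))-o)*9+4.5).astype(int); cv2.circle(a,tuple(map(int,x)),3,col,-1)
cv2.imwrite("pics/g4.png",a)
```

```text
t 5.0 tcp [491.3 350.8  12.2] ang 16.87 F [-0.  -0.4  0.2] open 25.9
```

View pics/g4.png

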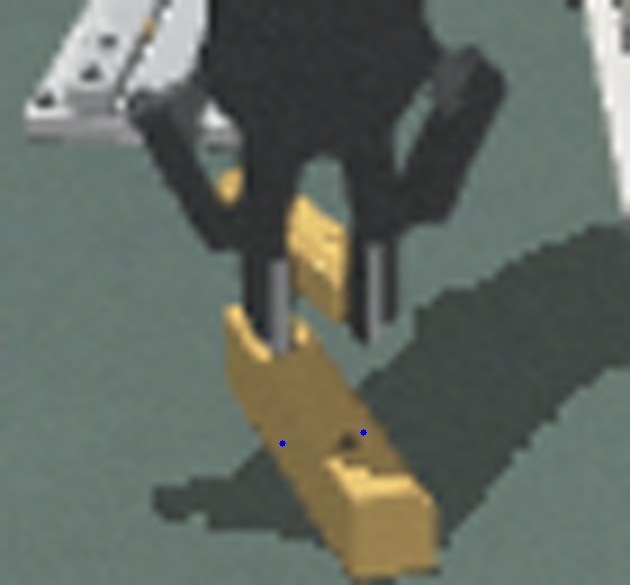

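Request:
apply_moves:
  series:
    - {"slide": [0, 0, 0], "yaw": 0}
    - {"slide": [0, 0, 0], "yaw": 0}
    - {"slide": [0, 0, 0], "yaw": 0}
    - {"slide": [0, 0, 0], "yaw": 0}
    - {"slide": [0.01, 0, 0], "yaw": 0}
    - {"slide": [0.02, 0, 0], "yaw": 0}
    - {"slide": [0.024, 0, 0], "yaw": 0}
    - {"slide": [0.024, 0, 0], "yaw": 0}
  jaw: 0.048

```text
time_s: 5.85
tool_pos: [490.5, 350.2, -13.0]
eef_rot: [-0.104, 0.7, 0.103, 0.699]
ft_force: [-0.0, 0.4, -0.9]
opening: 48.2
```

Request:
apply_moves:
  series:
    - {"slide": [0.002, 0, 0], "yaw": 0}
    - {"slide": [0.004, 0, 0], "yaw": 0}
    - {"slide": [0.004, 0, 0], "yaw": 0}

```text
time_s: 6.15
tool_pos: [491.3, 350.8, -15.8]
eef_rot: [-0.104, 0.699, 0.104, 0.699]
ft_force: [0.6, -0.2, 0.3]
opening: 47.8
```

Request:
apply_moves:
  series:
    - {"slide": [0.002, 0, 0], "yaw": 0}
    - {"slide": [0.003, 0, 0], "yaw": 0}
    - {"slide": [0.003, 0, 0], "yaw": 0}

```text
time_s: 6.45
tool_pos: [491.2, 350.8, -18.8]
eef_rot: [-0.104, 0.7, 0.104, 0.699]
ft_force: [-0.6, 0.1, -0.7]
opening: 47.9
```

Run:
```python
from h import *
go()
d=grab("side"); c=d["color"]
p=proj(d,[490,352,40]); o=p.astype(int)-[35,40]
cv2.imwrite("pics/g5.png",cv2.resize(c[o[1]:o[1]+65,o[0]:o[0]+70],None,fx=9,fy=9,interpolation=cv2.INTER_CUBIC))
```

```text
t 6.45 tcp [491.2 350.8 -18.8] ang 16.87 F [-0.6  0.1 -0.7] open 47.9
```

View pics/g5.png

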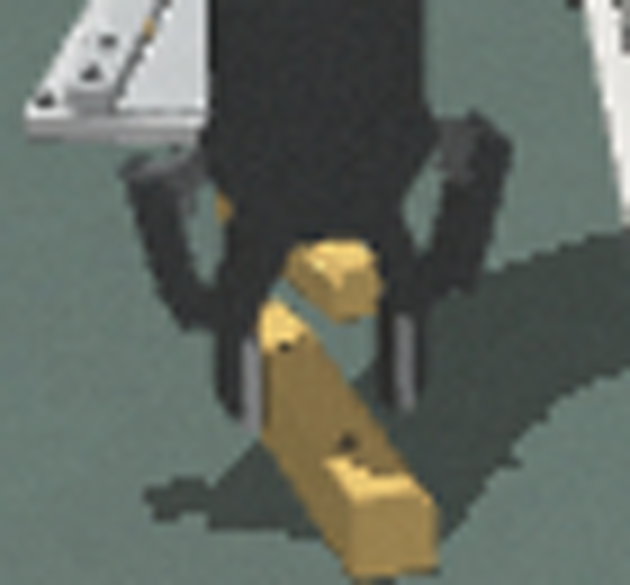

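Request:
apply_moves:
  series:
    - {"slide": [0.003, 0, 0], "yaw": 0}
    - {"slide": [0.006, 0, 0], "yaw": 0}
    - {"slide": [0.008, 0, 0], "yaw": 0}
    - {"slide": [0.008, 0, 0], "yaw": 0}

```text
time_s: 6.9
tool_pos: [491.0, 350.6, -27.1]
eef_rot: [-0.104, 0.7, 0.104, 0.699]
ft_force: [0.0, -0.8, -0.3]
opening: 47.9
```

Request:
apply_moves:
  series:
    - {"slide": [0.002, 0, 0], "yaw": 0}
    - {"slide": [0.003, 0, 0], "yaw": 0}
    - {"slide": [0.003, 0, 0], "yaw": 0}

```text
time_s: 7.2
tool_pos: [491.2, 350.8, -29.9]
eef_rot: [-0.104, 0.7, 0.104, 0.699]
ft_force: [0.4, 0.1, 0.1]
opening: 47.7
```

Request:
apply_moves:
  series:
    - {"slide": [0.002, 0, 0], "yaw": 0}
    - {"slide": [0.003, 0, 0], "yaw": 0}
    - {"slide": [0.003, 0, 0], "yaw": 0}

```text
time_s: 7.5
tool_pos: [491.2, 350.7, -32.9]
eef_rot: [-0.104, 0.7, 0.104, 0.699]
ft_force: [-0.7, -0.1, -0.1]
opening: 47.9
```

Request:
apply_moves:
  series:
    - {"slide": [0.001, 0, 0], "yaw": 0}
    - {"slide": [0.002, 0, 0], "yaw": 0}
    - {"slide": [0.002, 0, 0], "yaw": 0}

```text
time_s: 7.8
tool_pos: [491.2, 350.8, -34.9]
eef_rot: [-0.104, 0.7, 0.104, 0.699]
ft_force: [0.3, 1.0, -0.3]
opening: 47.9
```

Request:
apply_moves:
  series:
    - {"slide": [0.001, 0, 0], "yaw": 0}
    - {"slide": [0.002, 0, 0], "yaw": 0}
    - {"slide": [0.002, 0, 0], "yaw": 0}

```text
time_s: 8.1
tool_pos: [491.2, 350.7, -36.9]
eef_rot: [-0.104, 0.7, 0.104, 0.699]
ft_force: [0.1, 0.0, 1.1]
opening: 48.1
```

Request:
apply_moves:
  series:
    - {"slide": [0.001, 0, 0], "yaw": 0}
    - {"slide": [0.002, 0, 0], "yaw": 0}
    - {"slide": [0.002, 0, 0], "yaw": 0}

```text
time_s: 8.4
tool_pos: [491.2, 350.7, -38.9]
eef_rot: [-0.104, 0.7, 0.104, 0.699]
ft_force: [-0.1, 0.0, 1.0]
opening: 48.1
```

Request:
apply_moves:
  series:
    - {"slide": [0.001, 0, 0], "yaw": 0}
    - {"slide": [0.002, 0, 0], "yaw": 0}
    - {"slide": [0.002, 0, 0], "yaw": 0}

```text
time_s: 8.7
tool_pos: [491.2, 350.8, -40.9]
eef_rot: [-0.104, 0.7, 0.104, 0.699]
ft_force: [0.1, -0.8, 0.1]
opening: 47.9
```

Request:
apply_moves:
  series:
    - {"slide": [0.001, 0, 0], "yaw": 0}
    - {"slide": [0.002, 0, 0], "yaw": 0}
    - {"slide": [0.002, 0, 0], "yaw": 0}

```text
time_s: 9.0
tool_pos: [491.4, 350.9, -41.6]
eef_rot: [-0.104, 0.699, 0.103, 0.7]
ft_force: [-1.9, -1.4, 8.7]
opening: 47.9
```

Request:
apply_moves:
  series:
    - {"slide": [0.001, 0, 0], "yaw": 0}
    - {"slide": [0.002, 0, 0], "yaw": 0}
    - {"slide": [0.002, 0, 0], "yaw": 0}

```text
time_s: 9.3
tool_pos: [491.5, 350.9, -41.7]
eef_rot: [-0.104, 0.699, 0.103, 0.7]
ft_force: [-4.2, -3.3, 23.9]
opening: 48.2
```

Request:
apply_moves:
  series:
    - {"slide": [-0.019, 0, 0], "yaw": 0}
    - {"slide": [-0.019, 0, 0], "yaw": 0}

```text
time_s: 9.5
tool_pos: [492.6, 352.1, -23.7]
eef_rot: [-0.103, 0.698, 0.104, 0.701]
ft_force: [0.2, -0.2, -0.1]
opening: 48.4
```

Request:
apply_moves:
  series:
    - {"slide": [0, 0, 0], "yaw": 0}
    - {"slide": [0, 0, 0], "yaw": 0}
    - {"slide": [0, 0, 0], "yaw": 0}
    - {"slide": [0, 0, 0], "yaw": 0}
    - {"slide": [0, 0, 0], "yaw": 0}
    - {"slide": [0, 0, 0], "yaw": 0}
  jaw: 0.02
  squeeze: 40

```text
time_s: 10.1
tool_pos: [491.4, 350.7, -25.8]
eef_rot: [-0.104, 0.7, 0.103, 0.699]
ft_force: [-0.4, -0.4, 6.1]
opening: 29.0
```

Run:
```python
from h import *
go(); print(st()[0]["ft_torque"])
```

```text
t 10.1 tcp [491.4 350.7 -25.8] ang 16.87 F [-0.4 -0.4  6.1] open 29.0
[-0.22507825  0.1763298   0.02085859]
```

Request:
apply_moves:
  series:
    - {"slide": [-0.02, 0, 0], "yaw": 0}
    - {"slide": [-0.06, 0, 0], "yaw": 0}
    - {"slide": [-0.09, 0, 0], "yaw": 0}
    - {"slide": [-0.09, 0, 0], "yaw": 0}
    - {"slide": [-0.09, 0, 0], "yaw": 0}

```text
time_s: 10.6
tool_pos: [491.0, 350.2, 63.5]
eef_rot: [-0.104, 0.7, 0.103, 0.699]
ft_force: [0.8, -0.4, -2.3]
opening: 29.1
```

Run:
```python
from h import *
t=jig((-2,42-1.5,64)); go((t,JY))
```

```text
t 10.6 tcp [491.  350.2  63.5] ang 16.85 F [ 0.8 -0.4 -2.3] open 29.1
slide [-2.000e-04 -4.028e-01 -6.130e-02] yaw 24.9
```

Request:
apply_moves:
  series:
    - {"slide": [0, -0.04, -0.006], "yaw": 2}
    - {"slide": [0, -0.085, -0.013], "yaw": 5}
    - {"slide": [0, -0.13, -0.02], "yaw": 8}
    - {"slide": [0, -0.175, -0.027], "yaw": 12}
    - {"slide": [0, -0.22, -0.034], "yaw": 16}
    - {"slide": [0, -0.265, -0.04], "yaw": 20}
    - {"slide": [0, -0.31, -0.047], "yaw": 23}
    - {"slide": [0, -0.35, -0.053], "yaw": 24.9}

```text
time_s: 11.4
tool_pos: [540.1, -2.5, 62.0]
eef_rot: [0.05, 0.707, -0.051, 0.704]
ft_force: [0.7, 0.3, -1.9]
opening: 29.2
```

Run:
```python
from h import *
t=jig((-2,42-1.5,64)); go((t,JY))
```

```text
t 11.4 tcp [540.1  -2.5  62. ] ang -8.19 F [ 0.7  0.3 -1.9] open 29.2
slide [-0.002  -0.0488  0.0161] yaw -0.14
```

Request:
apply_moves:
  series:
    - {"slide": [-0.001, -0.025, 0.008], "yaw": 0}
    - {"slide": [-0.002, -0.05, 0.016], "yaw": 0}
    - {"slide": [-0.002, -0.05, 0.016], "yaw": 0}
    - {"slide": [-0.002, -0.05, 0.016], "yaw": 0}

```text
time_s: 11.8
tool_pos: [549.3, -51.9, 64.3]
eef_rot: [0.05, 0.707, -0.05, 0.704]
ft_force: [0.3, -0.2, -1.8]
opening: 29.1
```

Run:
```python
from h import *
t=jig((-2,42-1.5,64)); go((t,JY))
d=grab("side"); c=d["color"]; p=proj(d,jig((0,0,40))); o=p.astype(int)-[40,40]
a=cv2.resize(c[o[1]:o[1]+70,o[0]:o[0]+80],None,fx=9,fy=8,interpolation=cv2.INTER_CUBIC)
for q in((20,130,15),(-20,130,15),(20,130,25),(20,-60,51),(-20,-60,51),(20,-60,15),(-60,135,12),(60,135,12)):
    x=((proj(d,jig(q))-o)*[9,8]+4).astype(int); cv2.circle(a,tuple(map(int,x)),3,(255,0,0),-1)
for q in((15,80,0),(-15,80,0),(15,80,32),(-7,80,32),(-15,80,24)):
    x=((proj(d,jig(np.array(q)+(-2,42,90)))-o)*[9,8]+4).astype(int); cv2.circle(a,tuple(map(int,x)),3,(0,0,255),-1)
cv2.imwrite("pics/g6.png",a)
```

```text
t 11.8 tcp [549.3 -51.9  64.3] ang -8.14 F [ 0.3 -0.2 -1.8] open 29.1
slide [ 0.0003 -0.0012 -0.0001] yaw -0.09
```

View pics/g6.png

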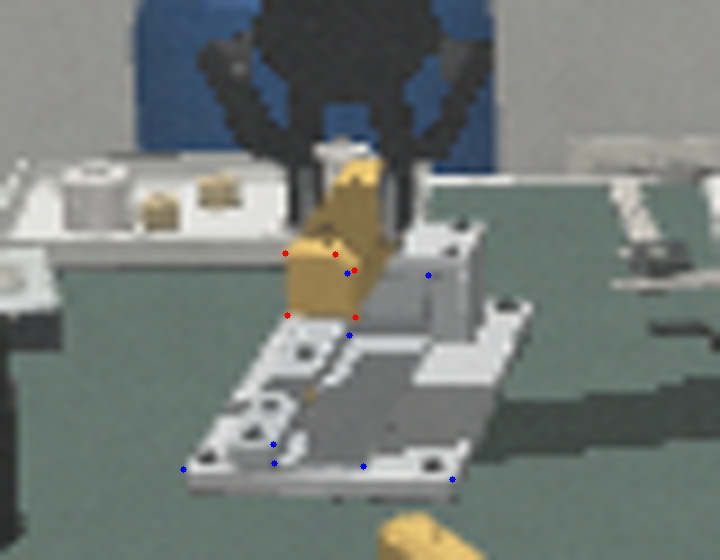

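Request:
apply_moves:
  series:
    - {"slide": [0.025, -0.001, 0], "yaw": 0}
    - {"slide": [0.05, -0.001, 0], "yaw": 0}
    - {"slide": [0.066, -0.001, 0], "yaw": 0}
    - {"slide": [0.07, -0.001, 0], "yaw": 0}
    - {"slide": [0.07, -0.001, 0], "yaw": 0}

```text
time_s: 12.35
tool_pos: [550.0, -50.6, -4.5]
eef_rot: [0.049, 0.706, -0.048, 0.705]
ft_force: [-1.1, -0.3, -1.8]
opening: 29.3
```

Request:
apply_moves:
  series:
    - {"slide": [0.001, 0, 0], "yaw": 0}
    - {"slide": [0.002, 0, 0], "yaw": 0}
    - {"slide": [0.002, 0, 0], "yaw": 0}

```text
time_s: 12.65
tool_pos: [551.4, -52.2, -5.1]
eef_rot: [0.05, 0.705, -0.05, 0.706]
ft_force: [-0.5, 1.0, -1.4]
opening: 28.9
```

Request:
apply_moves:
  series:
    - {"slide": [0.001, 0, 0], "yaw": 0}
    - {"slide": [0.002, 0, 0], "yaw": 0}
    - {"slide": [0.002, 0, 0], "yaw": 0}

```text
time_s: 12.95
tool_pos: [550.8, -52.3, -7.7]
eef_rot: [0.05, 0.705, -0.05, 0.705]
ft_force: [0.5, 0.1, -2.1]
opening: 28.7
```

Request:
apply_moves:
  series:
    - {"slide": [0.001, 0, 0], "yaw": 0}
    - {"slide": [0.002, 0, 0], "yaw": 0}
    - {"slide": [0.002, 0, 0], "yaw": 0}

```text
time_s: 13.25
tool_pos: [550.7, -52.2, -9.9]
eef_rot: [0.049, 0.705, -0.05, 0.705]
ft_force: [-0.6, 0.8, -2.7]
opening: 29.1
```

Request:
apply_moves:
  series:
    - {"slide": [0.001, 0, 0], "yaw": 0}
    - {"slide": [0.001, 0, 0], "yaw": 0}
    - {"slide": [0.001, 0, 0], "yaw": 0}

```text
time_s: 13.55
tool_pos: [550.9, -52.2, -10.7]
eef_rot: [0.05, 0.705, -0.05, 0.705]
ft_force: [-0.4, -0.2, -1.2]
opening: 29.4
```

Run:
```python
from h import *
t=jig((-2,42-1.5,-11)); go((t,JY),(jig((-2,-13,-11)),JY))
```

```text
t 13.55 tcp [550.9 -52.2 -10.7] ang -8.03 F [-0.4 -0.2 -1.2] open 29.4
slide [ 0.0003 -0.0012 -0.0016] yaw 0.02
slide [ 0.0003 -0.0547 -0.0017] yaw 0.02
```

Request:
apply_moves:
  series:
    - {"slide": [0.001, -0.001, -0.001], "yaw": 0}
    - {"slide": [0.001, -0.001, -0.0015], "yaw": 0}
    - {"slide": [0.001, -0.001, -0.0015], "yaw": 0}

```text
time_s: 13.85
tool_pos: [550.9, -52.2, -10.8]
eef_rot: [0.05, 0.704, -0.049, 0.707]
ft_force: [0.4, 1.3, 6.9]
opening: 29.2
```

Request:
apply_moves:
  series:
    - {"slide": [0.001, 0, 0], "yaw": 0}
    - {"slide": [0.001, 0, 0], "yaw": 0}
    - {"slide": [0.001, 0, 0], "yaw": 0}

```text
time_s: 14.15
tool_pos: [551.0, -52.2, -10.8]
eef_rot: [0.049, 0.704, -0.049, 0.707]
ft_force: [-1.6, 1.9, 14.7]
opening: 28.7
```

Request:
apply_moves:
  series:
    - {"slide": [-0.0015, -0.005, -0.0005], "yaw": 0}
    - {"slide": [-0.0015, -0.012, -0.0005], "yaw": 0}
    - {"slide": [-0.0015, -0.019, -0.0005], "yaw": 0}
    - {"slide": [-0.0015, -0.026, -0.0005], "yaw": 0}
    - {"slide": [-0.0015, -0.03, -0.0005], "yaw": 0}
    - {"slide": [-0.0015, -0.03, -0.0005], "yaw": 0}

```text
time_s: 14.75
tool_pos: [545.1, -84.2, -10.8]
eef_rot: [0.05, 0.705, -0.05, 0.706]
ft_force: [0.9, -1.6, 6.4]
opening: 29.0
```

Run:
```python
from h import *
go((jig((-2,-13,-11)),JY)); print(st()[0]["ft_torque"])
```

```text
t 14.75 tcp [545.1 -84.2 -10.8] ang -8.13 F [ 0.9 -1.6  6.4] open 29.0
slide [ 0.0002 -0.0222 -0.0004] yaw -0.08
[-0.08176721  0.08388291 -0.02050587]
```

Request:
apply_moves:
  series:
    - {"slide": [-0.0003, -0.006, 0], "yaw": 0}
    - {"slide": [-0.0003, -0.012, 0], "yaw": 0}
    - {"slide": [-0.0003, -0.017, 0], "yaw": 0}
    - {"slide": [-0.0003, -0.017, 0], "yaw": 0}

```text
time_s: 15.15
tool_pos: [542.1, -101.4, -10.8]
eef_rot: [0.05, 0.705, -0.051, 0.705]
ft_force: [0.2, -0.4, 5.0]
opening: 29.2
```

Request:
apply_moves:
  series:
    - {"slide": [0, -0.002, 0], "yaw": 0}
    - {"slide": [0, -0.003, 0], "yaw": 0}
    - {"slide": [0, -0.003, 0], "yaw": 0}

```text
time_s: 15.45
tool_pos: [541.8, -103.1, -10.8]
eef_rot: [0.05, 0.705, -0.05, 0.705]
ft_force: [0.3, 0.6, 5.1]
opening: 28.7
```

Request:
apply_moves:
  series:
    - {"slide": [0, -0.001, 0], "yaw": 0}
    - {"slide": [0, -0.002, 0], "yaw": 0}
    - {"slide": [0, -0.002, 0], "yaw": 0}

```text
time_s: 15.75
tool_pos: [541.6, -104.9, -10.8]
eef_rot: [0.05, 0.705, -0.05, 0.706]
ft_force: [-0.8, 1.8, 5.8]
opening: 28.8
```

Request:
apply_moves:
  series:
    - {"slide": [0, -0.001, 0], "yaw": 0}
    - {"slide": [0, -0.0015, 0], "yaw": 0}
    - {"slide": [0, -0.0015, 0], "yaw": 0}

```text
time_s: 16.05
tool_pos: [541.4, -106.3, -10.8]
eef_rot: [0.05, 0.705, -0.05, 0.706]
ft_force: [0.3, 1.1, 6.5]
opening: 29.2
```

Run:
```python
from h import *
go((jig((-2,-16.5,-11)),JY)); print(st()[0]["ft_torque"])
```

```text
t 16.05 tcp [ 541.4 -106.3  -10.8] ang -8.05 F [0.3 1.1 6.5] open 29.2
slide [ 0.0002 -0.0033  0.0002] yaw -0.0
[0.26488728 0.02425899 0.03197829]
```

Request:
apply_moves:
  series:
    - {"slide": [0, -0.001, 0], "yaw": 0}
    - {"slide": [0, -0.002, 0], "yaw": 0}
    - {"slide": [0, -0.002, 0], "yaw": 0}

```text
time_s: 16.35
tool_pos: [541.2, -108.0, -10.8]
eef_rot: [0.05, 0.705, -0.049, 0.706]
ft_force: [-0.1, 1.6, 4.4]
opening: 28.7
```

Request:
apply_moves:
  series:
    - {"slide": [0, -0.001, 0], "yaw": 0}
    - {"slide": [0, -0.0015, 0], "yaw": 0}
    - {"slide": [0, -0.0015, 0], "yaw": 0}

```text
time_s: 16.65
tool_pos: [541.2, -108.0, -10.8]
eef_rot: [0.05, 0.705, -0.049, 0.706]
ft_force: [-0.5, 3.4, 5.7]
opening: 29.2
```

Request:
apply_moves:
  series:
    - {"slide": [0, -0.001, 0], "yaw": 0}
    - {"slide": [0, -0.001, 0], "yaw": 0}
    - {"slide": [0, -0.001, 0], "yaw": 0}

```text
time_s: 16.95
tool_pos: [541.2, -108.0, -10.8]
eef_rot: [0.05, 0.705, -0.048, 0.706]
ft_force: [0.1, 5.4, 6.0]
opening: 28.6
```

Request:
apply_moves:
  series:
    - {"slide": [0, 0, 0.001], "yaw": 0}
    - {"slide": [0, 0, 0.002], "yaw": 0}
    - {"slide": [0, 0, 0.003], "yaw": 0}
    - {"slide": [0, 0, 0.003], "yaw": 0}

```text
time_s: 17.35
tool_pos: [542.0, -108.1, -10.8]
eef_rot: [0.05, 0.706, -0.048, 0.704]
ft_force: [-2.6, 5.1, 8.3]
opening: 29.1
```

Request:
apply_moves:
  series:
    - {"slide": [0, 0, 0.001], "yaw": 0}
    - {"slide": [0, 0, 0.0015], "yaw": 0}
    - {"slide": [0, 0, 0.0015], "yaw": 0}

```text
time_s: 17.65
tool_pos: [543.4, -108.3, -10.8]
eef_rot: [0.05, 0.706, -0.048, 0.704]
ft_force: [-2.9, 6.5, 8.8]
opening: 29.1
```

Request:
apply_moves:
  series:
    - {"slide": [0, 0, 0.001], "yaw": 0}
    - {"slide": [0, 0, 0.0015], "yaw": 0}
    - {"slide": [0, 0, 0.0015], "yaw": 0}

```text
time_s: 17.95
tool_pos: [544.1, -108.5, -10.8]
eef_rot: [0.05, 0.707, -0.048, 0.704]
ft_force: [-2.9, 6.6, 10.0]
opening: 29.0
```

Request:
apply_moves:
  series:
    - {"slide": [0, 0, 0.001], "yaw": 0}
    - {"slide": [0, 0, 0.0015], "yaw": 0}
    - {"slide": [0, 0, 0.0015], "yaw": 0}

```text
time_s: 18.25
tool_pos: [544.1, -108.5, -10.8]
eef_rot: [0.05, 0.708, -0.048, 0.703]
ft_force: [-5.5, 7.7, 13.2]
opening: 28.7
```

```bash
cat >> h.py <<'E'
def inj():
    s,M=st(); p=s["tool_pos"]-[545.4,-93.5,0]; A=R.from_euler("z",JY,degrees=True).as_matrix()
    print("jig tcp",(A.T@p).round(2),"jigF",(A.T@s["ft_force"]).round(2),"tq",(A.T@s["ft_torque"]).round(2),"t",s["time_s"],"open",round(s["opening"],1))
E
python3 -c "
from h import *
inj()"
```

```text
jig tcp [  0.85 -15.01 -10.82] jigF [-6.48  6.85 13.22] tq [ 1.29  1.44 -0.07] t 18.25 open 28.7
```

Request:
apply_moves:
  series:
    - {"slide": [-0.0015, 0.002, -0.001], "yaw": 0}
    - {"slide": [-0.0015, 0.002, -0.001], "yaw": 0}

```text
time_s: 18.45
tool_pos: [544.3, -108.5, -10.3]
eef_rot: [0.05, 0.707, -0.049, 0.704]
ft_force: [-2.0, 4.1, -0.7]
opening: 28.6
```

Request:
apply_moves:
  series:
    - {"slide": [0, 0, 0], "yaw": 0}
    - {"slide": [0, 0, 0], "yaw": 0}
    - {"slide": [0, 0, 0], "yaw": 0}
    - {"slide": [0, 0, 0], "yaw": 0}
  jaw: 0.055

```text
time_s: 18.85
tool_pos: [548.1, -110.2, -9.3]
eef_rot: [0.05, 0.705, -0.05, 0.706]
ft_force: [1.1, 0.5, -0.0]
opening: 55.0
```

Request:
apply_moves:
  series:
    - {"slide": [-0.01, 0, 0], "yaw": 0}
    - {"slide": [-0.035, 0, 0], "yaw": 0}
    - {"slide": [-0.065, 0, 0], "yaw": 0}
    - {"slide": [-0.08, 0, 0], "yaw": 0}
    - {"slide": [-0.08, 0, 0], "yaw": 0}

```text
time_s: 19.35
tool_pos: [549.6, -109.7, 73.4]
eef_rot: [0.049, 0.703, -0.05, 0.707]
ft_force: [-0.3, 0.3, 0.3]
opening: 55.1
```

```bash
python3 -c "
from h import *
inj(); print(st()[0]['joint_pos'].round(2)); go((jig((-40,-15,60)),JY))"
```

```text
jig tcp [  6.41 -15.41  73.44] jigF [-0.3   0.22  0.31] tq [ 0.01 -0.05  0.01] t 19.35 open 55.1
[ 0.4   0.58 -0.39  2.06  0.4   0.57 -0.41]
t 19.35 tcp [ 549.6 -109.7   73.4] ang -8.05 F [-0.3  0.3  0.3] open 55.1
slide [ 0.0132  0.0004 -0.0465] yaw -0.0
```

Request:
apply_moves:
  series:
    - {"slide": [0, 0, -0.02], "yaw": 8}
    - {"slide": [0, 0, -0.0465], "yaw": 16}
    - {"slide": [0, 0, -0.0465], "yaw": 24}
    - {"slide": [0, 0, -0.0465], "yaw": 32}
    - {"slide": [0, 0, -0.0465], "yaw": 40}
    - {"slide": [0, 0, -0.0465], "yaw": 48}
    - {"slide": [0, 0, -0.0465], "yaw": 56}
    - {"slide": [0, 0, -0.0465], "yaw": 64}
  jaw: 0

```text
time_s: 20.15
tool_pos: [500.7, -102.8, 70.0]
eef_rot: [0.417, 0.571, -0.418, 0.57]
ft_force: [0.2, -0.5, 0.0]
opening: -0.1
```

Request:
apply_moves:
  series:
    - {"slide": [0, 0, 0], "yaw": 8}
    - {"slide": [0, 0, 0], "yaw": 16}
    - {"slide": [0, 0, 0], "yaw": 23}
    - {"slide": [0, 0, 0], "yaw": 26}
    - {"slide": [0, 0, 0], "yaw": 26}
    - {"slide": [0, 0, 0], "yaw": 26}

```text
time_s: 20.75
tool_pos: [500.9, -102.7, 70.2]
eef_rot: [-0.533, -0.464, 0.534, -0.464]
ft_force: [-0.3, 1.4, 0.7]
opening: 0.0
```

Run:
```python
from h import *
inj(); go((jig((-38,-15,25)),JY-90))
d=grab("side"); c=d["color"]; o=proj(d,jig((0,0,40))).astype(int)-[40,40]
a=cv2.resize(c[o[1]:o[1]+70,o[0]:o[0]+80],None,fx=9,fy=8,interpolation=cv2.INTER_CUBIC)
cv2.imwrite("pics/g7.png",a)
```

```text
jig tcp [-42.73 -15.36  70.21] jigF [-0.45  1.31  0.73] tq [ 0.01 -0.05  0.02] t 20.75 open 0.0
t 20.75 tcp [ 500.9 -102.7   70.2] ang -97.95 F [-0.3  1.4  0.7] open 0.0
slide [ 0.0452  0.0048 -0.0004] yaw 0.1
```

View pics/g7.png

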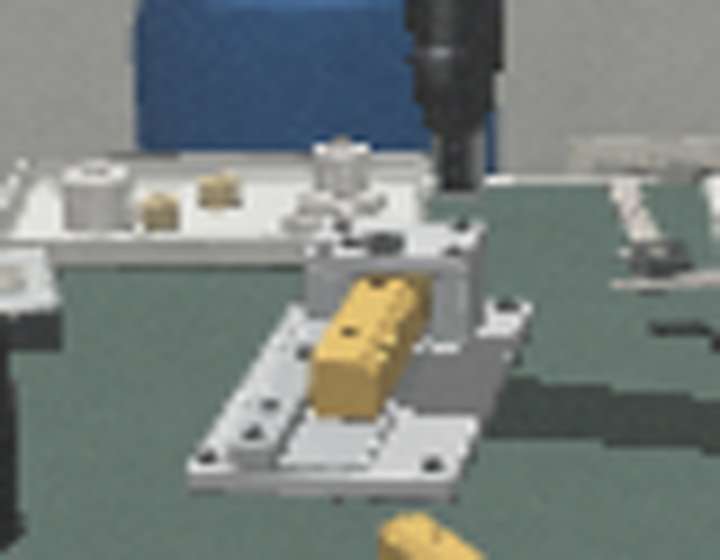

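Request:
apply_moves:
  series:
    - {"slide": [0.025, 0.0077, 0], "yaw": 0}
    - {"slide": [0.045, 0.0077, 0], "yaw": 0}
    - {"slide": [0.05, 0.0077, 0], "yaw": 0}
    - {"slide": [0.05, 0.0077, 0], "yaw": 0}
    - {"slide": [0.05, 0.0077, 0], "yaw": 0}

```text
time_s: 21.3
tool_pos: [509.1, -104.0, 21.0]
eef_rot: [0.534, 0.464, -0.534, 0.464]
ft_force: [-0.8, -0.4, 0.4]
opening: 0.2
```

Request:
apply_moves:
  series:
    - {"slide": [0.005, 0.005, 0], "yaw": 0}
    - {"slide": [0.009, 0.009, 0], "yaw": 0}
    - {"slide": [0.009, 0.009, 0], "yaw": 0}

```text
time_s: 21.6
tool_pos: [519.1, -105.2, 11.6]
eef_rot: [0.534, 0.463, -0.533, 0.464]
ft_force: [-0.0, 0.3, -0.9]
opening: 0.1
```

```bash
python3 -c "
from h import *
inj(); go((jig((-21,-15,6)),JY-90))"
```

```text
jig tcp [-24.42 -15.28  11.56] jigF [-0.05  0.28 -0.91] tq [-0.02 -0.02  0.02] t 21.6 open 0.1
t 21.6 tcp [ 519.1 -105.2   11.6] ang -98.02 F [-0.   0.3 -0.9] open 0.1
slide [ 0.0056  0.0034 -0.0003] yaw 0.03
```

Request:
apply_moves:
  series:
    - {"slide": [0.002, 0.002, 0], "yaw": 0}
    - {"slide": [0.003, 0.003, 0], "yaw": 0}
    - {"slide": [0.003, 0.003, 0], "yaw": 0}

```text
time_s: 21.9
tool_pos: [520.9, -105.5, 8.5]
eef_rot: [0.534, 0.464, -0.534, 0.464]
ft_force: [-0.2, 0.0, 0.3]
opening: 0.0
```

Request:
apply_moves:
  series:
    - {"slide": [0.001, 0.001, 0], "yaw": 0}
    - {"slide": [0.0015, 0.0015, 0], "yaw": 0}
    - {"slide": [0.0015, 0.0015, 0], "yaw": 0}

```text
time_s: 22.2
tool_pos: [522.3, -105.8, 7.0]
eef_rot: [-0.534, -0.464, 0.534, -0.464]
ft_force: [0.3, 0.1, 0.1]
opening: 0.1
```

Request:
apply_moves:
  series:
    - {"slide": [0.001, 0.001, 0], "yaw": 0}
    - {"slide": [0.0015, 0.0015, 0], "yaw": 0}
    - {"slide": [0.0015, 0.0015, 0], "yaw": 0}

```text
time_s: 22.5
tool_pos: [523.9, -106.0, 5.5]
eef_rot: [0.534, 0.464, -0.534, 0.464]
ft_force: [0.4, 0.6, 0.7]
opening: 0.3
```

```bash
python3 -c "
from h import *
inj()"
```

```text
jig tcp [-19.56 -15.34   5.53] jigF [0.3  0.64 0.73] tq [-0.01  0.05 -0.  ] t 22.5 open 0.3
```

Request:
apply_moves:
  series:
    - {"slide": [0.0005, 0.001, 0], "yaw": 0}
    - {"slide": [0.0005, 0.0015, 0], "yaw": 0}
    - {"slide": [0.0005, 0.0015, 0], "yaw": 0}

```text
time_s: 22.8
tool_pos: [525.4, -106.2, 5.1]
eef_rot: [0.534, 0.464, -0.534, 0.464]
ft_force: [-0.9, 0.2, 0.7]
opening: 0.0
```

Request:
apply_moves:
  series:
    - {"slide": [0.0005, 0.001, 0], "yaw": 0}
    - {"slide": [0.0005, 0.0015, 0], "yaw": 0}
    - {"slide": [0.0005, 0.0015, 0], "yaw": 0}

```text
time_s: 23.1
tool_pos: [525.9, -106.3, 4.7]
eef_rot: [-0.533, -0.464, 0.534, -0.463]
ft_force: [-2.8, -0.4, 4.9]
opening: -0.2
```

```bash
python3 -c "
from h import *
inj()"
```

```text
jig tcp [-17.57 -15.39   4.72] jigF [-2.76 -0.76  4.95] tq [0.   0.49 0.03] t 23.1 open -0.2
```

Request:
apply_moves:
  series:
    - {"slide": [0.0005, 0.001, 0.0005], "yaw": 0}
    - {"slide": [0.001, 0.002, 0.001], "yaw": 0}
    - {"slide": [0.001, 0.002, 0.001], "yaw": 0}

```text
time_s: 23.4
tool_pos: [526.0, -106.4, 4.6]
eef_rot: [-0.533, -0.465, 0.534, -0.462]
ft_force: [-5.7, 3.3, 16.5]
opening: -0.0
```

Request:
apply_moves:
  series:
    - {"slide": [0.0005, 0.001, 0], "yaw": 0}
    - {"slide": [0.0005, 0.002, 0], "yaw": 0}
    - {"slide": [0.0005, 0.002, 0], "yaw": 0}

```text
time_s: 23.7
tool_pos: [526.7, -106.5, 4.5]
eef_rot: [-0.532, -0.466, 0.535, -0.462]
ft_force: [-7.6, 3.0, 21.9]
opening: 0.2
```

```bash
python3 -c "
from h import *
inj()"
```

```text
jig tcp [-16.69 -15.53   4.49] jigF [-7.93  1.96 21.88] tq [ 0.46  1.78 -0.05] t 23.7 open 0.2
```

Request:
apply_moves:
  series:
    - {"slide": [-0.0008, 0.001, 0], "yaw": 0}
    - {"slide": [-0.0008, 0.002, 0], "yaw": 0}
    - {"slide": [-0.0008, 0.003, 0], "yaw": 0}
    - {"slide": [-0.0008, 0.003, 0], "yaw": 0}

```text
time_s: 24.1
tool_pos: [528.6, -106.8, 4.6]
eef_rot: [-0.532, -0.467, 0.535, -0.461]
ft_force: [-9.8, 2.7, 17.5]
opening: 0.1
```

```bash
python3 -c "
from h import *
inj()"
```

```text
jig tcp [-14.76 -15.5    4.59] jigF [-10.07   1.34  17.49] tq [0.43 1.87 0.02] t 24.1 open 0.1
```

Request:
apply_moves:
  series:
    - {"slide": [-0.0003, 0.001, 0], "yaw": 0}
    - {"slide": [-0.0003, 0.002, 0], "yaw": 0}
    - {"slide": [-0.0003, 0.002, 0], "yaw": 0}

```text
time_s: 24.4
tool_pos: [529.4, -106.9, 4.6]
eef_rot: [-0.531, -0.467, 0.536, -0.461]
ft_force: [-8.7, 2.9, 17.5]
opening: 0.1
```

Request:
apply_moves:
  series:
    - {"slide": [0, 0.001, 0.0005], "yaw": 0}
    - {"slide": [0, 0.0015, 0.0005], "yaw": 0}
    - {"slide": [0, 0.0015, 0.0005], "yaw": 0}

```text
time_s: 24.7
tool_pos: [529.3, -106.9, 4.6]
eef_rot: [-0.531, -0.468, 0.536, -0.46]
ft_force: [-11.6, 4.2, 19.8]
opening: -0.2
```

```bash
python3 -c "
from h import *
inj()"
```

```text
jig tcp [-14.11 -15.5    4.63] jigF [-12.03   2.56  19.83] tq [0.65 2.44 0.06] t 24.7 open -0.2
```

Request:
apply_moves:
  series:
    - {"slide": [-0.0005, 0.001, 0], "yaw": 0}
    - {"slide": [-0.0007, 0.002, 0], "yaw": 0}
    - {"slide": [-0.0007, 0.003, 0], "yaw": 0}
    - {"slide": [-0.0007, 0.003, 0], "yaw": 0}

```text
time_s: 25.1
tool_pos: [529.1, -106.9, 4.7]
eef_rot: [-0.529, -0.47, 0.538, -0.458]
ft_force: [-14.2, 5.1, 18.9]
opening: 0.1
```

Run:
```python
from h import *
inj()
d=grab("side"); c=d["color"]; o=proj(d,jig((0,0,40))).astype(int)-[26,30]
a=cv2.resize(c[o[1]:o[1]+50,o[0]:o[0]+50],None,fx=12,fy=12,interpolation=cv2.INTER_CUBIC)
cv2.imwrite("pics/g8.png",a)
```

```text
jig tcp [-14.25 -15.51   4.71] jigF [-14.74   3.07  18.92] tq [0.57 3.03 0.04] t 25.1 open 0.1
```

View pics/g8.png

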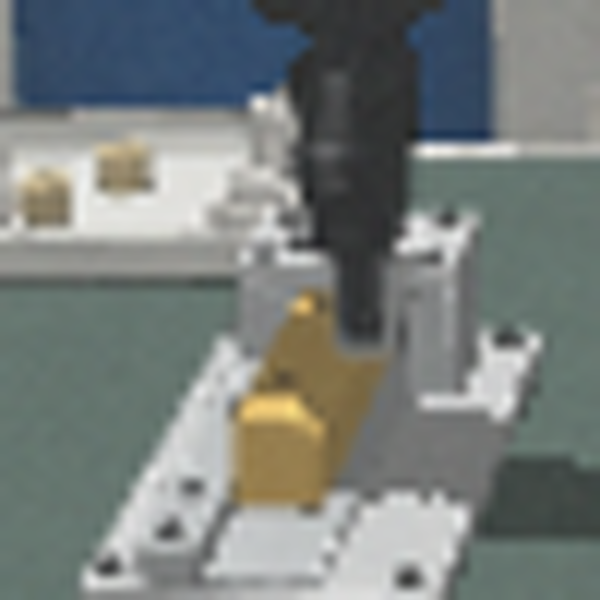

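Request:
apply_moves:
  series:
    - {"slide": [-0.0005, 0.0003, 0], "yaw": 0}
    - {"slide": [-0.0005, 0.0003, 0], "yaw": 0}
    - {"slide": [-0.0005, 0.0003, 0], "yaw": 0}
    - {"slide": [-0.0005, 0.0003, 0], "yaw": 0}

```text
time_s: 25.55
tool_pos: [529.1, -106.9, 4.8]
eef_rot: [-0.529, -0.47, 0.538, -0.458]
ft_force: [-13.1, 4.7, 16.0]
opening: -0.3
```

Run:
```python
from h import *
inj()
d=grab("side"); o=proj(d,jig((0,0,40))).astype(int)-[26,30]
for q in((20,65,15),(-10,65,15),(20,65,47),(20,130,15),(-60,135,12),(60,135,12)): print(q,((proj(d,jig(q))-o)*12+6).round(0))
inj()
```

```text
jig tcp [-14.27 -15.53   4.79] jigF [-13.65   2.82  15.99] tq [0.65 2.99 0.05] t 25.55 open -0.3
(20, 65, 15) [235. 505.]
(-10, 65, 15) [321. 509.]
(20, 65, 47) [232. 418.]
(20, 130, 15) [198. 575.]
(-60, 135, 12) [436. 600.]
(60, 135, 12) [ 77. 585.]
jig tcp [-14.28 -15.55   4.79] jigF [-13.57   3.08  15.96] tq [0.6  3.01 0.05] t 25.6 open 0.0
```

Request:
apply_moves:
  series:
    - {"slide": [0, 0, 0.001], "yaw": 0}
    - {"slide": [0, 0, 0.0015], "yaw": 0}
    - {"slide": [0, 0, 0.0015], "yaw": 0}
    - {"slide": [0, 0, 0.0015], "yaw": 0}

```text
time_s: 26.0
tool_pos: [529.1, -106.9, 4.8]
eef_rot: [-0.529, -0.471, 0.537, -0.458]
ft_force: [-13.0, 6.4, 16.0]
opening: -0.2
```

Request:
apply_moves:
  series:
    - {"slide": [0, 0, 0], "yaw": 0}
    - {"slide": [0, 0, 0], "yaw": 0}
    - {"slide": [0, 0, 0], "yaw": 0}
    - {"slide": [0, 0, 0], "yaw": 0}
    - {"slide": [0, 0, 0], "yaw": 0}
    - {"slide": [0, 0, 0], "yaw": 0}

```text
time_s: 26.6
tool_pos: [529.1, -106.9, 4.8]
eef_rot: [-0.529, -0.471, 0.537, -0.458]
ft_force: [-13.4, 6.0, 16.2]
opening: 0.1
```

Run:
```python
from h import *
inj()
d=grab("side"); t=grab("top"); 
o=proj(d,jig((0,0,40))).astype(int)-[26,26]
a=cv2.resize(d["color"][o[1]:o[1]+42,o[0]:o[0]+42],None,fx=14,fy=14,interpolation=cv2.INTER_CUBIC)
for q,c in(((20,65,15),(0,0,255)),((20,130,25),(255,0,0)),((20,-60,25),(255,0,0))):
    x=((proj(d,jig(q))-o)*14+7).astype(int); cv2.circle(a,tuple(map(int,x)),3,c,-1)
cv2.imwrite("pics/g9.png",a); inj()
```

```text
jig tcp [-14.3  -15.56   4.77] jigF [-14.16   4.06  16.23] tq [1.13 2.99 0.07] t 26.6 open 0.1
jig tcp [-14.3  -15.55   4.77] jigF [-14.83   5.93  16.09] tq [1.14 3.02 0.02] t 26.7 open -0.0
```

View pics/g9.png

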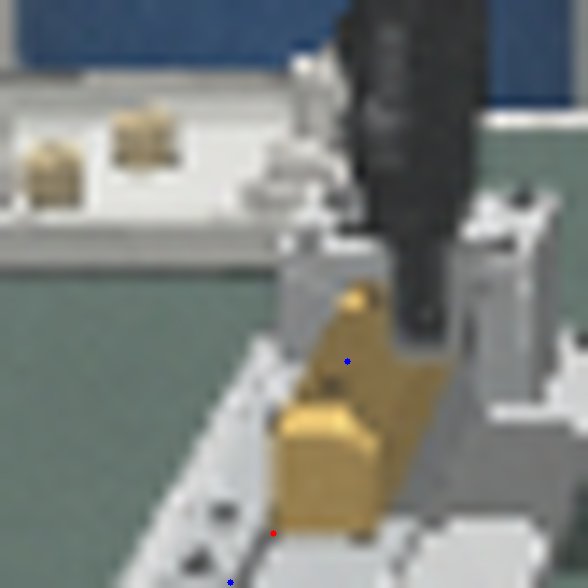

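```bash
python3 -c "
from h import *
inj(); print(order.close_job())"
```

```text
jig tcp [-14.3  -15.55   4.77] jigF [-14.83   5.93  16.09] tq [1.14 3.02 0.02] t 26.7 open -0.0
the job is handed in; nothing more can be done
None
```

I loaded the strip into the jig and handed the job in at 26.7 s. The closed fingertips were still pushing on the bevel at mid-length, with about 15 N back, 16 N down and 6 N toward the stop.

**How it went:** I gripped the strip across its width and laid it on the rest plate at the open end, bevel towards the robot. I slid it under the bush plate until the stop blocked it, moved it back until it touched the plungers, then released it and pushed on the bevel.

The final push was built up in small steps, with the down/back balance adjusted along the way. It was not a single stroke.

**Last checks that agreed:**
- **Flush along the fence:** further push raised the force but moved nothing. In the last picture the tail's bottom corner is within about 1 mm of its seated position. Allowing for tool tilt, the travel after contact (about 4.3 mm) fits both plungers being pressed in.
- **Nose at the stop:** extra push toward the stop gave no movement.

**What disagreed or could not be checked:**
- **Tool height:** the reported tool height was about 40 mm lower than the real fingertips. I noticed this in the pictures and when the jaws first closed on nothing, and corrected it by touching the bench.
- **Camera alignment:** the side camera showed up to about 1 pixel of offset against the jig pose I measured from the top camera.
- **Stop position:** the stop stopped the strip about 1.5 mm from where vision predicted.
- **Not measured directly:** the nose and plunger 1 are hidden in the tunnel, so I judged them from forces and travel only.
- **Bystanders:** I did not check each bystander separately at the end. I saw no contact with any of them.

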